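Lock the hold-down lever with its pin

TASK

Push the lever of the hold-down fixture fully down so that its eye stands between the two ears of the fork, then lock it with the steel pin from the cradle: through near ear, lever eye and far ear, going in from the right, until the pin's flange sits flush against the near ear. The cradle boxes in the pin's head, so the pin has to be started by its shank and then taken again by its head. Ease it in gently, never ram it, and leave the bearing and the oil pump where they are.

Things in the scene. Friction and masses are not known exactly. Their poses are not given: they have to be found in the camera images.
- fixture: Fixed grey hold-down fixture, base 150x100x12 mm; origin on the bench below the fork's middle; x away from the robot, y left, z up. Two upright steel ears, 10 mm thick, 30 mm apart, at y -25 to -15 and +15 to +25 mm; tops round, radius 18 mm, 98 mm high; each has a 15 mm bore along y at x = 0, 80 mm high. Lever hinge at x +80 mm, height 80 mm; its black grip ends at x -98 mm
- near_hole (a point): Centre of the near (right-hand) bore on the ear's outer face, fixture y -25 mm, 80 mm high: the pin enters here along the fixture's +y, and its flange must sit here
- far_hole (a point): Centre of the far bore on the far ear's outer face, fixture y +25 mm, 80 mm high
- lever (a joint): Lever angle, rad: 0 is fully down (level, on its stop, eye in line with the ears); positive is raised, up to 0.9. Stays where it is left; a few newtons on the grip move it. Its eye is 16 mm thick with a 17 mm bore, 80 mm from the hinge axis
- lever_grip (a point): Middle of the top of the lever's round black grip (22 mm diameter, 60 mm long), 150 mm from the hinge axis: press down here. 91 mm high when the lever is fully down
- pin: Loose steel locking pin, 146 mm long, 0.1 kg. Origin on its axis at the shoulder, the flange face that meets the ear; x points to the tip. Shank 12 mm diameter, 110 mm long, last 10 mm tapered to 5 mm. Flange 26 mm diameter at x -6 to 0, dark round head 18 mm diameter at x -36 to -6 mm. Starts lying level in the cradle, axis 36 mm above the bench
- pin_tip (a point): End of the pin's taper, on its axis, 110 mm from the shoulder
- cradle: Fixed grey cradle, base 170x56x8 mm; origin on the bench below the pin's shoulder as it starts, x along the pin to its tip. Cheeks and end wall, 54 mm high, box in the pin's head (x -49 to +3 mm, 44 mm wide). The shank lies in open-topped notches, 39 mm high, 28 mm wide, at x 4 to 12 and 96 to 104 mm; free between them. The pin lifts straight up
- bearing: Ball bearing, 52 mm diameter, 15 mm thick, lying loose on the bench; a bystander. Origin at the centre of its underside
- oil_pump: Grey pump casting, 69x78x33 mm, loose on the bench; a bystander. Origin at the centre of its underside

How it is judged:
By the outcome, as a careful person would: the job done as asked, in the order asked, and still so for the second after the job is handed in, with the robot touching nothing.
It also fails if it takes over 58 s, if anything falls off the work surface, if the arm or the gripper's body presses on something with over 40 N, if the wrist force passes 120 N, or if a joint passes its speed limit or range.

ROBOT

A 6-joint arm with a two-finger parallel gripper is mounted at the origin on the work surface; the furniture and walls round the work are solid. World frame = base frame: x ahead of the robot, y to its left, z up, the work surface at z = 0. Lengths are in mm, angles in rad, forces in N, time in s.
With the tool pointing down it reaches from about 325 to 775 mm from the base axis. Payload 5.5 kg.
Tool frame: the origin (TCP) lies at the very end of the fingers, on their centre line; the grasp point (between the pads) lies 19 mm behind it (r.grip_point_offset is the distance from the TCP to the grasp point, in mm); z points along the fingers, y is the line along which they close (so a half turn about z gives the same grasp; the last joint's range is limited). The gripper opens to 88 mm and grips with 3 to 60 N. Pads are 20 mm wide; open, the fingers measure 115 mm over their backs; the gripper's body (75 mm by 178 mm) begins 61 mm behind the grasp point.
Start: joints at [-1.273, 0.091, 1.231, -0, 1.82, -0.057], TCP at [208.442, -562.644, 222.631] pointing down, gripper open.
Joint ranges: [-2.87, 2.87], [-0.86, 2.18], [0.17, 2.46], [-1.51, 4.65], [0.06, 2.69], [-2.65, 2.65]. Speed limits (rad/s): [2.57, 2.57, 3.01, 3.14, 3.14, 3.14].

INTERFACE

Orientations are given as a 3x3 rotation matrix whose columns are the frame's x, y, z axes.
In Python, from cell import r gives the robot as it stands.
- The arm moves only by the shell command python3 -m crank 'ROWS' [FORCE]. ROWS is text: rows parted by semicolons, each of 7 numbers parted by spaces: the finger opening in cm, from 0 to 8.78, then the shift along the tool's x, y, z in cm, then the turn, a rotation vector about the tool's x, y, z in rad. A call has 1 to 8 rows; each row shifts and turns the commanded pose from where the row before left it, along the tool's axes as they then stand; what a row does not reach is not made up. A row lasts 1/10 s, in which the tool goes at most 50 mm and 8.59 degrees, less where a joint would pass 70% of its speed; a pose out of reach is approached as far as the arm can. A call with a gripper value outside its range is refused whole. The fingers move at their own pace and stop on an object; FORCE is the grip in N (left out, the last holds). Time passes only in rows, so rows that do not move let the fingers close. It gives the time, the measured TCP pose, the force, the opening and the grip force at its end, in the units of the state.
- r.state(): the state, without advancing time (a new reading comes with each control period).
- r.capture(name): name is "scene" or "top"; returns a dict with "image" (400x640x3 uint8, blue, green, red), "mtx" (3x3 intrinsics, pixels), "rvec" (rotation vector, rad) and "tvec" (3), from world to camera coordinates, as OpenCV has them. Camera axes: x right, y down, z forward; pixel columns grow to the right and rows downward; lengths in mm; the calibration is good to about 2 mm. A picture is of the moment at which its call begins. There is no depth.
- r.job_done(): hands the job in; it is judged then, once.
The state is a dict: "clock": time; "joint_pos": joint angles; "dq": joint speeds; "joint_efforts": joint torques, N m; "position": TCP position; "orientation": TCP orientation; "contact_force": force on the tool from outside, world axes, zero at the start; "torque": the same for the moment, N m; "finger_gap": finger opening in mm; "grip_force": force on a finger pad.
Only numpy, scipy, OpenCV 4.12 (cv2) and the standard library are available. Lean on these libraries where they do the work, as an engineer would, in place of code of your own. Each camera call takes 0.05 s, during which the arm holds its last target. There are 200 camera calls.

## Working session

There is one attempt and no reset: what is moved stays moved. The work goes in short steps, Python scripts to look and compute and a shell command to move; the robot and the scene stay as the last step left them, time stands still between calls to the robot, and variables do not carry over. Pictures are saved under pics/ and viewed, at most 10 in all, crops included, and the job is handed in when it is done.

```bash
mkdir -p pics; ls
python3 - <<'E'
from cell import r
import cv2,pickle
d={}
for n in("scene","top"):
    c=r.capture(n);d[n]=c;cv2.imwrite(f"pics/{n}0.png",c["image"]);print(n,c["mtx"].tolist(),c["rvec"],c["tvec"])
pickle.dump(d,open("cap0.pkl","wb"))
s=r.state();print(s["clock"],s["position"],s["orientation"],s["finger_gap"],s["contact_force"])
E
```

```text
pics
scene [[386.71733194374144, 0.0, 326.43958689410675], [0.0, 386.71733194374144, 202.59798297553303], [0.0, 0.0, 1.0]] [ 2.25884914 -0.28382109  0.11100393] [-569.12069689  241.12089541  956.37715753]
top [[366.8818750680691, 0.0, 318.89077847744375], [0.0, 366.8818750680691, 198.51021751239853], [0.0, 0.0, 1.0]] [ 2.17281189 -2.00842494  0.23202868] [ 64.80133447 635.25861907 790.1258475 ]
0.1 [ 208.37604804 -562.37187644  221.6591932 ] [[ 9.37704095e-01  3.47434572e-01 -4.98624335e-04]
 [ 3.47434915e-01 -9.37702667e-01  1.63963573e-03]
 [ 1.02104768e-04 -1.71073264e-03 -9.99998531e-01]] 87.52926343074711 [-0.77865797 -0.03978541  0.15861854]
```

View pics/scene0.png

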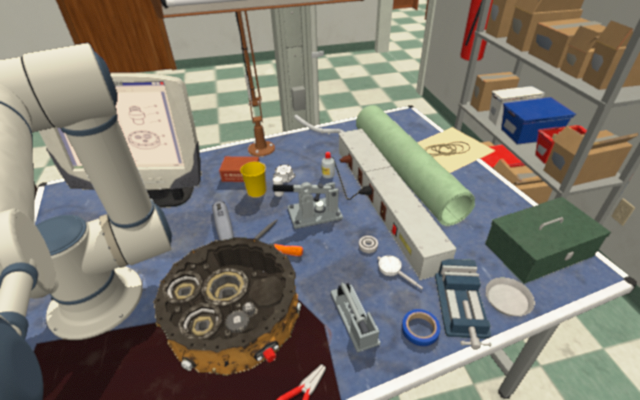

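View pics/top0.png

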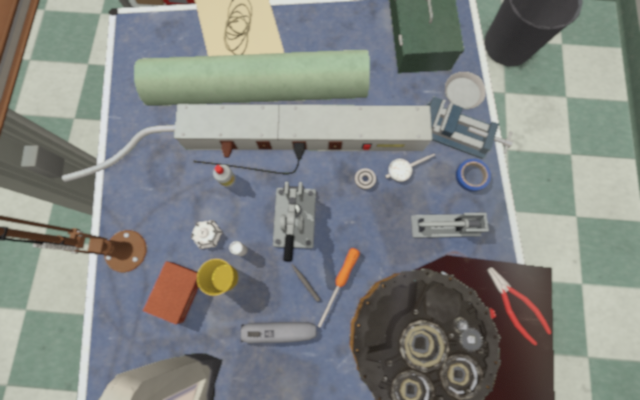

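The top view shows the fixture around (295,218), with the grip toward the robot at (289,247), and the cradle around (450,225). The scene view shows the fixture at (315,205) and the cradle at (353,318). I'll enlarge both.

```bash
cat > h.py <<'E'
import cv2,numpy as np,pickle
from cell import r
def ray(c,uv):
    R=cv2.Rodrigues(np.array(c["rvec"]))[0];t=np.array(c["tvec"]).ravel()
    d=R.T@np.linalg.inv(c["mtx"])@np.array([*uv,1.]);o=-R.T@t
    return o,d
def at(c,uv,z):
    o,d=ray(c,uv);return o+d*(z-o[2])/d[2]
def proj(c,p):
    return cv2.projectPoints(np.array(p,float).reshape(-1,1,3),np.array(c["rvec"]),np.array(c["tvec"]),c["mtx"],None)[0].reshape(-1,2)
def crop(c,x,y,w,h,k):
    return cv2.resize(c["image"][y:y+h,x:x+w],None,fx=k,fy=k,interpolation=cv2.INTER_CUBIC)
E
python3 - <<'E'
from h import *
d=pickle.load(open("cap0.pkl","rb"))
a=crop(d["top"],260,170,100,100,4);b=crop(d["top"],400,190,100,70,4)
b=cv2.copyMakeBorder(b,0,120,0,0,cv2.BORDER_CONSTANT)
cv2.imwrite("pics/topc.png",np.hstack([a,b]))
a=crop(d["scene"],265,165,90,70,5);b=crop(d["scene"],325,270,60,85,4)
b=cv2.copyMakeBorder(b,0,10,0,0,cv2.BORDER_CONSTANT)
cv2.imwrite("pics/scc.png",np.hstack([a,b]))
E
```

```text
(no output)
```

View pics/topc.png

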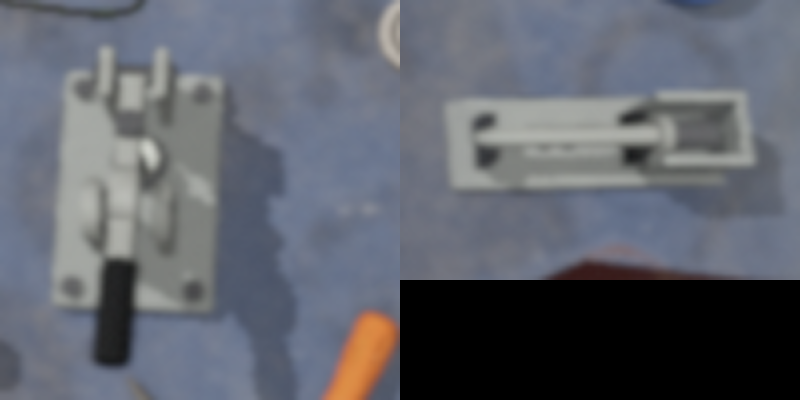

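View pics/scc.png

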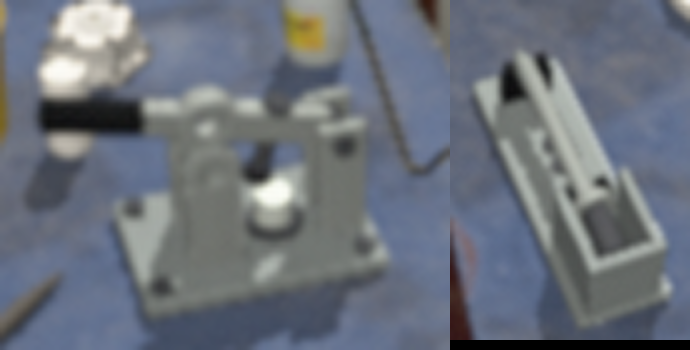

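Top crop: fixture base corners are at about (65,70), (222,75), (214,310), (53,306), and the lever eye is between the ears, slightly raised. The cradle's tip-end corners are at (446,99) and (450,188), its box-top corners at (752,91) and (755,164), and the pin runs from (477,135) to (665,132). Next is a joint fit over both views.

```bash
cat > fit.py <<'E'
from h import *
from scipy.optimize import least_squares
d=pickle.load(open("cap0.pkl","rb"))
T=lambda x,y,ox,oy,k:((x+.5)/k-.5+ox,(y+.5)/k-.5+oy)
tf=lambda x,y:T(x,y,260,170,4); tc=lambda x,y:T(x-400,y,400,190,4)
sf=lambda x,y:T(x,y,265,165,5); sc=lambda x,y:T(x-450,y,325,270,4)
fx=[("top",tf(65,70),(75,50,12)),("top",tf(222,75),(75,-50,12)),("top",tf(214,310),(-75,-50,12)),("top",tf(53,306),(-75,50,12)),
("scene",sf(150,302),(-75,-50,12)),("scene",sf(387,258),(75,-50,12)),("scene",sf(116,208),(-75,50,12))]
cr=[("top",tc(446,99),(121,-28,8)),("top",tc(450,188),(121,28,8)),("top",tc(751,91),(-49,-22,54)),("top",tc(754,165),(-49,22,54)),("top",tc(477,135),(110,0,36)),
("scene",sc(663,243),(-49,-22,54)),("scene",sc(587,270),(-49,22,54)),("scene",sc(475,84),(121,28,8)),("scene",sc(519,55),(110,0,36))]
def M(q,p): c,s=np.cos(q[2]),np.sin(q[2]);return np.array([q[0]+c*p[0]-s*p[1],q[1]+s*p[0]+c*p[1],p[2]])
if __name__=="__main__":
  for n,L,q0,sg in(("fix",fx,None,1),("cr",cr,None,-1)):
    if n=="fix": q0=[*at(d["top"],tf(138,190),12)[:2],0]
    else:
        a=at(d["top"],tc(477,135),36);b=at(d["top"],tc(665,132),36);q0=[*b[:2],np.arctan2(*(a-b)[[1,0]])];print(a,b,np.linalg.norm(a-b))
    # cradle y signs: x to tip; choose sign by residual
    best=None
    for s in(1,-1):
        f=lambda q:np.concatenate([proj(d[v],M(q,(p[0],s*p[1],p[2])))[0]-uv for v,uv,p in L])
        o=least_squares(f,q0,x_scale=[10,10,.1],loss="soft_l1")
        if best is None or o.cost<best[0]:best=(o.cost,s,o.x,f(o.x).reshape(-1,2).round(1).tolist())
    print(n,best)
  F=best
E
python3 fit.py
```

```text
fix (np.float64(2.155409550202153), 1, array([5.91953377e+02, 1.73761025e+02, 5.05479505e-02]), [[0.1, -0.0], [-0.0, -0.2], [0.1, 0.0], [-0.3, -0.1], [-0.4, 1.7], [1.0, -0.1], [-0.9, -0.8]])
[ 594.53750596 -131.187809     36.        ] [ 605.29821683 -244.64134129   36.        ] 113.96269954983892
cr (np.float64(3.503927991863786), 1, array([ 603.55237071, -239.87431803,    1.65511985]), [[-0.7, -0.1], [-0.2, -0.1], [-1.0, 0.3], [0.4, 0.1], [-0.4, 0.1], [0.6, 1.9], [0.3, 1.4], [-0.9, -0.6], [0.4, -0.1]])
```

```bash
cat >> h.py <<'E'
def st():
    s=r.state();R=s["orientation"];yaw=np.arctan2(R[1][0],R[0][0])
    print("t%.1f pos %s yaw %.4f tilt %s F %s gap %.1f grip %.1f"%(s["clock"],np.round(s["position"],1),yaw,np.round(np.array(R)[:2,2],3),np.round(s["contact_force"],1),s["finger_gap"],s["grip_force"]))
    return s,yaw
def plan(p,yaw,n,g):
    "rows of n equal world steps from measured pose to p,yaw (tool down)"
    s,y0=st();dp=(np.array(p)-s["position"])/n/10;dy=(yaw-y0)/n
    for i in range(n):
        y=y0+i*dy;c,sn=np.cos(y),np.sin(y)
        print("%g %.2f %.2f %.2f 0 0 %.3f"%(g,c*dp[0]+sn*dp[1],sn*dp[0]-c*dp[1],-dp[2],-dy),end=";" if i%8<7 and i<n-1 else "\n")
E
python3 - <<'E'
from h import *
from fit import d
for n,uv,z in(("gear",(425,272),0),("gear",(352,350),100),("gearT",(425,275),130),("cup",(215,265),100),("cuptop_r",(235,280),0),("bearing",(365,178),15),("pump?",(207,234),33)):print(n,at(d["top"],uv,z).round())
plan((522,170.3,150),1.621,20,0)
E
```

```text
gear [ 482. -157.    0.]
gear [305.  20. 100.]
gearT [ 468. -121.  130.]
cup [455. 329. 100.]
cuptop_r [426. 304.   0.]
bearing [705.   2.  15.]
pump? [529. 378.  33.]
t0.1 pos [ 208.4 -562.4  221.7] yaw 0.3548 tilt [-0.     0.002] F [-0.8 -0.   0.2] gap 87.5 grip 0.0
0 2.74 -2.89 0.36 0 0 -0.063;0 2.92 -2.71 0.36 0 0 -0.063;0 3.09 -2.52 0.36 0 0 -0.063;0 3.24 -2.32 0.36 0 0 -0.063;0 3.38 -2.11 0.36 0 0 -0.063;0 3.51 -1.89 0.36 0 0 -0.063;0 3.62 -1.67 0.36 0 0 -0.063;0 3.72 -1.43 0.36 0 0 -0.063
0 3.80 -1.20 0.36 0 0 -0.063;0 3.87 -0.95 0.36 0 0 -0.063;0 3.92 -0.71 0.36 0 0 -0.063;0 3.96 -0.46 0.36 0 0 -0.063;0 3.98 -0.21 0.36 0 0 -0.063;0 3.98 0.05 0.36 0 0 -0.063;0 3.97 0.30 0.36 0 0 -0.063;0 3.95 0.55 0.36 0 0 -0.063
0 3.90 0.80 0.36 0 0 -0.063;0 3.85 1.04 0.36 0 0 -0.063;0 3.77 1.28 0.36 0 0 -0.063;0 3.68 1.52 0.36 0 0 -0.063
```

```bash
python3 -m crank '0 2.74 -2.89 0 0 0 -0.063;0 2.92 -2.71 0 0 0 -0.063;0 3.09 -2.52 0 0 0 -0.063;0 3.24 -2.32 0 0 0 -0.063;0 3.38 -2.11 0 0 0 -0.063;0 3.51 -1.89 0 0 0 -0.063;0 3.62 -1.67 0 0 0 -0.063;0 3.72 -1.43 0 0 0 -0.063' 20
python3 -m crank '0 3.80 -1.20 0 0 0 -0.063;0 3.87 -0.95 0 0 0 -0.063;0 3.92 -0.71 0 0 0 -0.063;0 3.96 -0.46 0 0 0 -0.063;0 3.98 -0.21 0 0 0 -0.063;0 3.98 0.05 0 0 0 -0.063;0 3.97 0.30 0 0 0 -0.063;0 3.95 0.55 0 0 0 -0.063'
python3 - <<'E'
from h import *
plan((522,170.3,150),1.621,5,0)
E
```

```text
clock: 0.9
position: [334.5, -268.1, 222.2]
orientation: [[0.652, 0.759, -0.0], [0.759, -0.652, 0.0], [0.0, -0.0, -1.0]]
contact_force: [1.0, 0.1, -0.2]
finger_gap: 27.2
grip_force: 0.0
clock: 1.7
position: [461.0, 24.6, 222.3]
orientation: [[0.204, 0.979, -0.0], [0.979, -0.204, -0.0], [-0.0, -0.0, -1.0]]
contact_force: [1.6, -0.4, 0.4]
finger_gap: 0.3
grip_force: 0.0
t1.7 pos [461.   24.6 222.3] yaw 1.3656 tilt [-0. -0.] F [ 1.6 -0.4  0.4] gap 0.3 grip 0.0
0 3.10 0.60 1.45 0 0 -0.051;0 3.07 0.76 1.45 0 0 -0.051;0 3.02 0.91 1.45 0 0 -0.051;0 2.97 1.07 1.45 0 0 -0.051;0 2.92 1.22 1.45 0 0 -0.051
```

```bash
python3 -m crank '0 3.10 0.60 1.45 0 0 -0.051;0 3.07 0.76 1.45 0 0 -0.051;0 3.02 0.91 1.45 0 0 -0.051;0 2.97 1.07 1.45 0 0 -0.051;0 2.92 1.22 1.45 0 0 -0.051;0 0 0 0 0 0 0' 
python3 -m crank '0 0 0 1 0 0 0;0 0 0 1 0 0 0;0 0 0 1 0 0 0;0 0 0 1 0 0 0;0 0 0 0.5 0 0 0;0 0 0 0.5 0 0 0'
python3 - <<'E'
from h import *
for n in("scene","top"):
    c=r.capture(n);cv2.imwrite(f"pics/{n}1.png",crop(c,*((255,140,110,90) if n=="scene" else (240,160,110,100)),4))
a,b=[cv2.imread(f"pics/{n}1.png") for n in("scene","top")]
h=max(a.shape[0],b.shape[0]);o=np.zeros((h,880,3),np.uint8);o[:a.shape[0],:440]=a;o[:b.shape[0],440:]=b
cv2.imwrite("pics/c1.png",o[:,:800] if 0 else cv2.resize(o,(800,int(h*800/880))));st()
E
```

```text
clock: 2.3
position: [521.3, 170.8, 146.2]
orientation: [[-0.051, 0.999, -0.006], [0.999, 0.051, -0.0], [-0.0, -0.006, -1.0]]
contact_force: [-0.6, -0.1, -1.0]
finger_gap: 0.5
grip_force: 0.0
clock: 2.9
position: [522.1, 167.9, 99.8]
orientation: [[-0.046, 0.999, -0.0], [0.999, 0.046, -0.0], [-0.0, -0.0, -1.0]]
contact_force: [-2.0, -1.3, 2.3]
finger_gap: 0.8
grip_force: 1.1
t3.0 pos [522.1 168.1  99.4] yaw 1.6174 tilt [-0.001 -0.   ] F [0.3 0.2 0.7] gap 0.5 grip 0.0
```

View pics/c1.png

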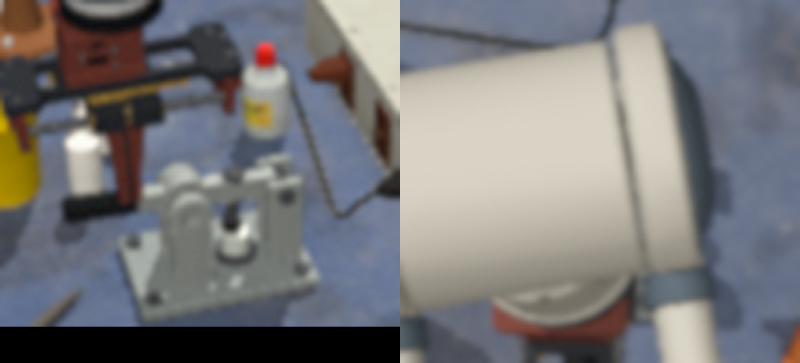

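The scene view shows the closed finger tips at (127,200), right on the black grip (65–138, 207). I'll keep pressing to the stop.

```bash
for k in 1 2; do python3 -m crank '0 0 0 0.2 0 0 0;0 0 0 0.2 0 0 0;0 0 0 0 0 0 0'|grep -v -e orient -e gap; done; python3 -m crank '0 0 0 0.1 0 0 0;0 0 0 0.1 0 0 0;0 0 0 0 0 0 0'|grep -v -e orient -e gap
```

```text
clock: 3.3
position: [522.3, 168.4, 96.1]
contact_force: [-1.3, -0.4, 1.3]
grip_force: 0.4
clock: 3.6
position: [522.2, 168.4, 91.8]
contact_force: [-0.3, 0.3, 0.7]
grip_force: 0.4
clock: 3.9
position: [522.3, 168.5, 91.0]
contact_force: [-2.6, -1.5, 5.9]
grip_force: 2.8
```

```bash
python3 -m crank '0 0 0 0.15 0 0 0;0 0 0 0.15 0 0 0;0 0 0 0 0 0 0'|grep -v -e orient -e gap;  python3 -m crank '0 0 0 0.15 0 0 0;0 0 0 0.15 0 0 0;0 0 0 0 0 0 0;0 0 0 0 0 0 0'|grep -v -e orient -e gap
```

```text
clock: 4.2
position: [522.4, 168.5, 90.6]
contact_force: [-8.1, -1.6, 16.0]
grip_force: 8.3
clock: 4.6
position: [522.6, 168.6, 90.3]
contact_force: [-12.9, -4.1, 26.9]
grip_force: 13.9
```

Lever is on its stop: the tip reads 91 mm high and the force is rising. Next I go to the pin.

```bash
python3 -m crank '0 0 0 -2 0 0 0;0 0 0 -3.4 0 0 0;2 0 0 -1 0 0 0'|grep -v -e orient
python3 - <<'E'
from h import *
plan((600.9,-208,150),1.655,10,4.5)
E
```

```text
clock: 4.9
position: [523.7, 168.7, 151.8]
contact_force: [0.2, -0.6, 0.6]
finger_gap: 5.1
grip_force: 0.0
t4.9 pos [523.7 168.7 151.8] yaw 1.6178 tilt [0.006 0.001] F [ 0.2 -0.6  0.6] gap 5.1 grip 0.0
4.5 -3.80 0.59 0.02 0 0 -0.004;4.5 -3.80 0.58 0.02 0 0 -0.004;4.5 -3.80 0.57 0.02 0 0 -0.004;4.5 -3.81 0.55 0.02 0 0 -0.004;4.5 -3.81 0.54 0.02 0 0 -0.004;4.5 -3.81 0.52 0.02 0 0 -0.004;4.5 -3.81 0.51 0.02 0 0 -0.004;4.5 -3.81 0.49 0.02 0 0 -0.004
4.5 -3.82 0.48 0.02 0 0 -0.004;4.5 -3.82 0.47 0.02 0 0 -0.004
```

```bash
python3 -m crank '4.5 -3.8 0.59 0 0 0 -0.004;4.5 -3.8 0.58 0 0 0 -0.004;4.5 -3.8 0.57 0 0 0 -0.004;4.5 -3.81 0.55 0 0 0 -0.004;4.5 -3.81 0.54 0 0 0 -0.004;4.5 -3.81 0.52 0 0 0 -0.004;4.5 -3.81 0.51 0 0 0 -0.004;4.5 -3.81 0.49 0 0 0 -0.004'|grep -v -e orient
python3 -m crank '4.5 -3.82 0.48 0 0 0 -0.004;4.5 -3.82 0.47 0 0 0 -0.004;4.5 0 0 3 0 0 0;4.5 0 0 3 0 0 0;4.5 0 0 1.5 0 0 0;4.5 0 0 0 0 0 0'|grep -v -e orient
python3 - <<'E'
from h import *
c=r.capture("scene");a=crop(c,290,220,120,140,4);b=c
c=r.capture("top");b=crop(c,380,150,120,140,3)
o=np.zeros((560,840,3),np.uint8);o[:,:480]=a;o[:420,480:]=b
cv2.imwrite("pics/c2.png",cv2.resize(o,(800,533)));st()
plan((600.9,-208,17),1.655,1,4.5)
E
```

```text
clock: 5.7
position: [584.3, -134.6, 146.8]
contact_force: [-0.1, -0.2, 0.1]
finger_gap: 44.9
grip_force: 0.0
clock: 6.3
position: [598.1, -207.5, 69.0]
contact_force: [-0.0, -0.0, -0.7]
finger_gap: 44.9
grip_force: 0.0
t6.4 pos [ 600.1 -208.1   73.6] yaw 1.6582 tilt [ 0. -0.] F [ 0.3 -0.1  0.1] gap 45.1 grip 0.0
t6.4 pos [ 600.1 -208.1   73.6] yaw 1.6582 tilt [ 0. -0.] F [ 0.3 -0.1  0.1] gap 45.1 grip 0.0
4.5 0.00 0.08 5.66 0 0 0.003
```

View pics/c2.png

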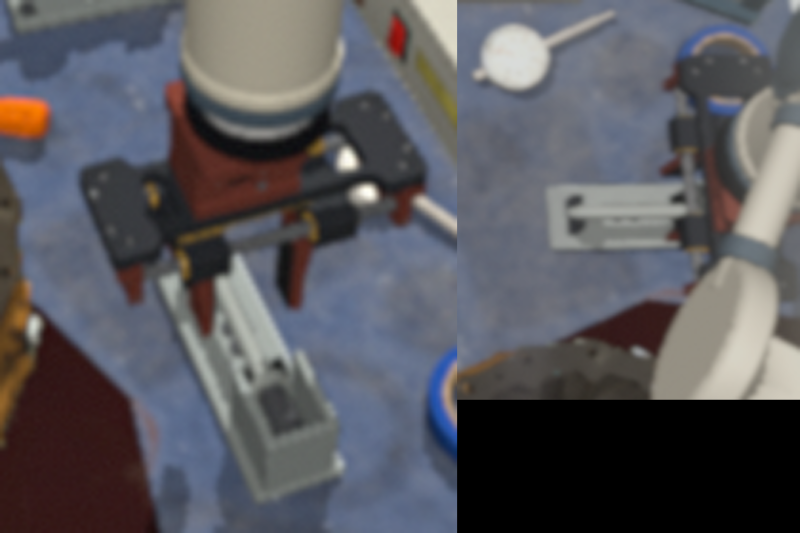

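The fingers at (203,315) and (292,290) straddle the shank clear of the box. Descending and closing.

```bash
python3 -m crank '4.5 0 0.08 2 0 0 0.003;4.5 0 0 1.5 0 0 0;4.5 0 0 1 0 0 0;4.5 0 0 0.6 0 0 0;4.5 0 0 0.45 0 0 0;4.5 0 0 0 0 0 0'|grep -v -e orient
python3 -m crank '3 0 0 0 0 0 0;2 0 0 0 0 0 0;1.6 0 0 0 0 0 0;1.4 0 0 0 0 0 0;1 0 0 0 0 0 0;0.8 0 0 0 0 0 0;0.8 0 0 0 0 0 0;0.8 0 0 0 0 0 0' 20|grep -v -e orient
```

```text
clock: 7.0
position: [600.5, -208.1, 17.2]
contact_force: [-1.0, 0.2, -0.8]
finger_gap: 44.9
grip_force: 0.0
clock: 7.8
position: [600.7, -208.3, 17.8]
contact_force: [-0.9, 0.5, 0.8]
finger_gap: 11.5
grip_force: 20.0
```

```bash
python3 -m crank '0.8 0 0 -0.5 0 0 0;0.8 0 0 -1 0 0 0;0.8 0 0 -2 0 0 0;0.8 0 0 -2 0 0 0;0.8 0 0 -2 0 0 0;0.8 0 0 -1 0 0 0;0.8 0 0 0 0 0 0' 40|grep -v -e orient
python3 - <<'E'
from h import *
plan((598.1,50.9,100),1.621,8,0.8)
E
```

```text
clock: 8.5
position: [601.7, -208.6, 105.2]
contact_force: [0.3, 0.3, -1.3]
finger_gap: 10.8
grip_force: 40.0
t8.5 pos [ 601.7 -208.6  105.2] yaw 1.6548 tilt [ 0.004 -0.002] F [ 0.3  0.3 -1.3] gap 10.8 grip 40.0
0.8 3.24 0.23 0.07 0 0 0.004;0.8 3.24 0.21 0.07 0 0 0.004;0.8 3.24 0.20 0.07 0 0 0.004;0.8 3.24 0.19 0.07 0 0 0.004;0.8 3.24 0.17 0.07 0 0 0.004;0.8 3.24 0.16 0.07 0 0 0.004;0.8 3.24 0.15 0.07 0 0 0.004;0.8 3.24 0.13 0.07 0 0 0.004
```

```bash
python3 -m crank '0.8 2.5 0.23 0 0 0 0.004;0.8 3.24 0.21 0 0 0 0.004;0.8 3.24 0.2 0 0 0 0.004;0.8 3.24 0.19 0 0 0 0.004;0.8 3.24 0.17 0 0 0 0.004;0.8 3.24 0.16 0 0 0 0.004;0.8 3.24 0.15 0 0 0 0.004;0.8 3 0.13 0 0 0 0.004'|grep -v -e orient
python3 -m crank '0.8 0.98 0.04 1.5 0 0 0;0.8 0 0 1.5 0 0 0;0.8 0 0 1 0 0 0;0.8 0 0 0.3 0 0 0;0.8 0 0 0 0 0 0;0.8 0 0 0 0 0 0'|grep -v -e orient
python3 - <<'E'
from h import *
D={n:r.capture(n) for n in("scene","top")};pickle.dump(D,open("cap3.pkl","wb"))
a=crop(D["scene"],265,160,110,110,4);b=crop(D["top"],260,170,120,110,3)
o=np.zeros((440,800,3),np.uint8);o[:,:440]=a;o[:330,440:]=b
cv2.imwrite("pics/c3.png",o)
plan((598.1,50.9,61.8),1.621,1,.8)
tip=np.array([598.1-.0505*78,50.9+77.9,80])
for n in D:print(n,proj(D[n],[tip,(593.2,148.8,80)]).round(1).tolist())
E
```

```text
clock: 9.3
position: [596.9, 43.1, 101.1]
contact_force: [0.7, -0.1, -1.7]
finger_gap: 11.1
grip_force: 40.0
clock: 9.9
position: [597.9, 50.4, 60.0]
contact_force: [-0.6, 0.2, -1.2]
finger_gap: 11.2
grip_force: 40.0
t10.0 pos [598.1  50.8  60.5] yaw 1.6220 tilt [0.002 0.   ] F [ 0.5  0.7 -1.6] gap 10.8 grip 40.0
0.8 0.01 -0.00 -0.13 0 0 0.001
scene [[317.8, 202.8], [315.9, 198.5]]
top [[311.6, 211.7], [303.0, 211.5]]
```

View pics/c3.png

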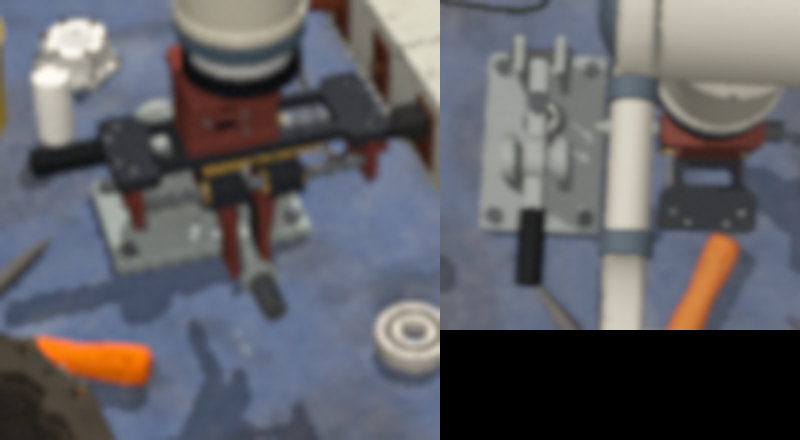

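The pin is held, with the tip at about (313,212) in the top view. The ears sit lower in the top view (row ~221) than my hole prediction (row 211), so the base is evidently not centred on the fork. I'll refit the fixture with the base offset free.

```bash
cat > fit2.py <<'E'
from fit import *
D=pickle.load(open("cap3.pkl","rb"))
t3=lambda x,y:T(x-440,y,260,170,3)
s3=lambda x,y:T(x,y,265,160,4)
# grip end now (lever down), ears; base corners with offset b
oth=[("top",t3(529,285),(-98,0,80)),("top",t3(542,210),(-38,-11,80)),("top",t3(519,209),(-38,11,80)),
("scene",sf(212,148),(0,-25,98)),("scene",sf(206,86),(0,15,98))]
def f(q):
    R=[proj(d[v],M(q,(p[0]+q[3],p[1],p[2])))[0]-uv for v,uv,p in fx]+[proj(d[v],M(q,p))[0]-uv for v,uv,p in oth]
    return np.concatenate(R)
o=least_squares(f,[592,173,.05,0],x_scale=[10,10,.1,10],loss="soft_l1");print(o.x,o.cost);print(f(o.x).reshape(-1,2).round(1).tolist())
q=o.x
for v in("scene","top"):
    print(v,proj(d[v],[M(q,p) for p in((0,-25,80),(0,25,80),(0,-25,98),(0,25,98),(80,0,80),(18,-25,80),(-18,-25,80))]).round(1).tolist())
print(M(q,(0,-25,80)))
img=[]
for v,(x,y,w,h) in(("top",(265,175,60,90)),("scene",(265,165,90,90))):
    k=6;a=crop(d[v],x,y,w,h,k)
    th=np.linspace(0,2*np.pi,40)
    for yy,col in((-25,(0,0,255)),(-15,(0,128,255)),(15,(0,255,0)),(25,(255,0,0))):
        P=proj(d[v],[M(q,(18*np.cos(t),yy,80+18*np.sin(t))) for t in th]);cv2.polylines(a,[np.int32((P-[x,y]+.5)*k)],True,col,1)
    img.append(a)
cv2.imwrite("pics/ov.png",cv2.resize(np.hstack(img),(800,480)))
E
python3 fit2.py
```

```text
[5.66292261e+02 1.73274805e+02 4.66694010e-02 2.57110221e+01] 10.55193112424095
[[-0.1, -0.1], [-0.2, -0.2], [-0.3, 0.1], [-0.7, -0.2], [-0.5, 1.5], [0.9, -0.1], [-0.9, -1.0], [-0.1, 0.5], [1.7, -1.0], [-0.3, -1.0], [-0.1, 1.1], [-2.3, 5.2]]
scene [[307.2, 200.1], [303.0, 189.8], [306.9, 195.3], [302.7, 185.0], [331.2, 189.7], [313.3, 198.9], [301.2, 201.3]]
top [[302.2, 222.4], [280.5, 221.7], [301.8, 221.1], [279.7, 220.4], [293.0, 188.6], [302.5, 214.7], [301.9, 230.1]]
[567.45857218 148.30202582  80.        ]
```

View pics/ov.png

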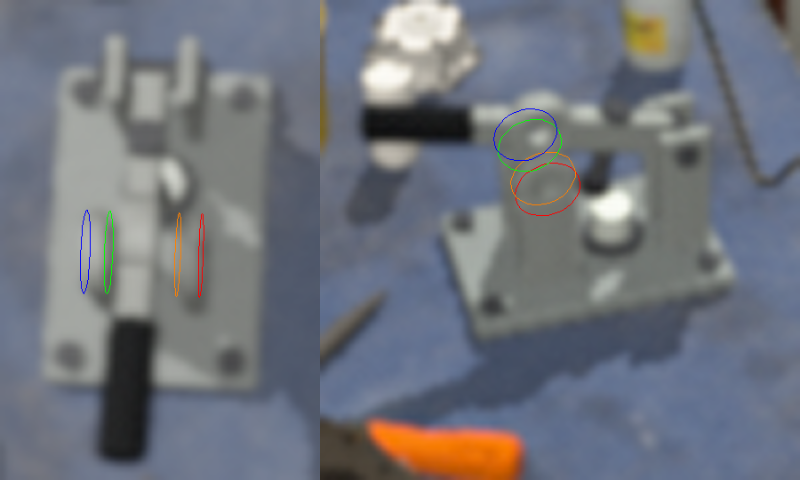

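Refit: the base offset is about 26 mm, so the near hole is at about (567.5,148.3). I'll shift the pin there and check tip against ear directly in the images.

```bash
python3 -m crank '0.8 0 -0.9 0 0 0 0.002;0.8 0 -0.9 -0.08 0 0 0.002;0.8 0 -0.8 0 0 0 0;0.8 0 0 0 0 0 0;0.8 0 0 0 0 0 0'|grep -v -e orient
python3 - <<'E'
from h import *
D={n:r.capture(n) for n in("scene","top")};pickle.dump(D,open("cap4.pkl","wb"))
a=crop(D["scene"],280,170,70,85,6);b=crop(D["top"],265,185,62,85,6)
cv2.imwrite("pics/c4.png",np.hstack([a,b]))
s,y=st();R=np.array(s["orientation"]);u=R[:,0]
g=np.array(s["position"])-19*R[:,2]-[0,0,.8]
P=[g+u*78,g-u*68,(567.5,148.3,80)]
for n,o in(("scene",(280,170)),("top",(265,185))):print(n,((proj(D[n],P)-o+.5)*6+([420,0] if n=="top" else [0,0])).round().tolist())
plan((572.1,50.4,61.8),1.6175,1,.8)
E
```

```text
clock: 10.5
position: [571.4, 50.1, 60.8]
contact_force: [0.4, 0.1, -1.2]
finger_gap: 10.7
grip_force: 40.0
t10.6 pos [571.7  50.1  60.6] yaw 1.6189 tilt [0. 0.] F [ 0.5  0.4 -2.1] gap 10.7 grip 40.0
scene [[176.0, 212.0], [263.0, 424.0], [167.0, 184.0]]
top [[699.0, 231.0], [1079.0, 242.0], [646.0, 227.0]]
t10.6 pos [571.7  50.1  60.6] yaw 1.6189 tilt [0. 0.] F [ 0.5  0.4 -2.1] gap 10.7 grip 40.0
0.8 0.02 0.04 -0.12 0 0 0.001
```

View pics/c4.png

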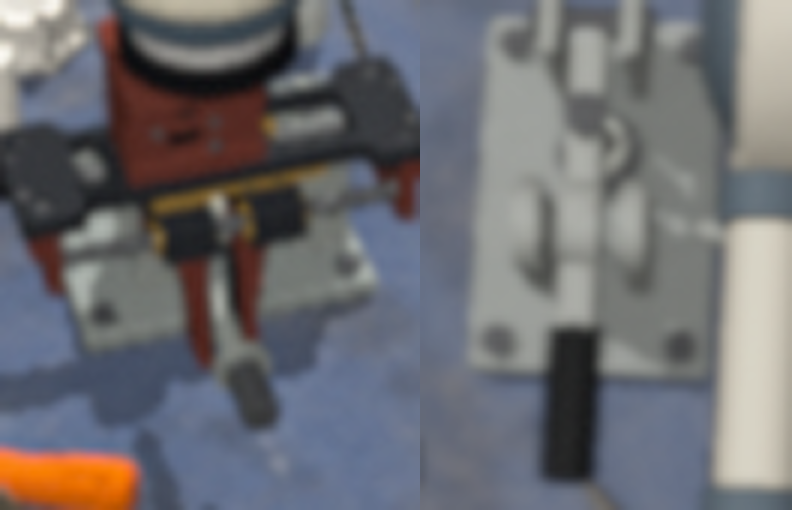

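Top view: the tip at (705,232) is in line with the near ear, centred at about row 226. The scene view shows the head not drooping. I start the insertion, watching the force.

```bash
python3 -m crank '0.8 0.5 0.06 -0.12 0 0 0.001;0.8 0.5 0 0 0 0 0;0.8 0.5 0 0 0 0 0;0.8 0.3 0 0 0 0 0;0.8 0.3 0 0 0 0 0;0.8 0.3 0 0 0 0 0;0.8 0 0 0 0 0 0'|grep -v -e orient
python3 -m crank '0.8 0.2 0 0 0 0 0;0.8 0.2 0 0 0 0 0;0.8 0.2 0 0 0 0 0;0.8 0.2 0 0 0 0 0;0.8 0 0 0 0 0 0'|grep -v -e orient
```

```text
clock: 11.3
position: [571.0, 74.5, 61.6]
contact_force: [-0.2, -0.6, -0.7]
finger_gap: 11.0
grip_force: 40.0
clock: 11.8
position: [570.7, 82.3, 61.7]
contact_force: [0.1, 0.2, -2.3]
finger_gap: 10.9
grip_force: 40.0
```

```bash
for k in 1 2 3; do python3 -m crank '0.8 0.2 0 0 0 0 0;0.8 0.2 0 0 0 0 0;0.8 0.2 0 0 0 0 0;0.8 0.2 0 0 0 0 0;0.8 0 0 0 0 0 0'|grep -e pos -e contact; done
```

```text
position: [570.3, 90.4, 61.6]
contact_force: [0.3, -0.7, -0.8]
position: [569.9, 98.4, 61.6]
contact_force: [0.4, 0.1, -0.6]
position: [569.5, 106.3, 61.6]
contact_force: [-0.0, -0.3, -1.3]
```

```bash
for k in 1 2 3; do python3 -m crank '0.8 0.2 0 0 0 0 0;0.8 0.2 0 0 0 0 0;0.8 0.2 0 0 0 0 0;0.8 0.2 0 0 0 0 0;0.8 0 0 0 0 0 0'|grep -e pos -e contact; done
```

```text
position: [569.2, 114.3, 61.6]
contact_force: [-0.4, -0.6, -1.6]
position: [568.8, 122.3, 61.6]
contact_force: [0.4, -0.5, -1.8]
position: [568.4, 130.3, 61.6]
contact_force: [0.2, -0.4, -1.2]
```

```bash
python3 -m crank '0.8 0.2 0 0 0 0 0;0.8 0.15 0 0 0 0 0;0.8 0 0 0 0 0 0;1.3 0 0 0 0 0 0;1.8 0 0 0 0 0 0;3 0 0 0 0 0 0;4.5 0 0 0 0 0 0;4.5 0 0 0 0 0 0' 20|grep -v orient
python3 -m crank '4.5 0 0 -1 0 0 0;4.5 0 0 -2 0 0 0;4.5 0 0 -2 0 0 0;4.5 -1 0 0 0 0 0;4.5 -2 0 0 0 0 0;4.5 -2.3 0 0 0 0 0;4.5 0 0 0 0 0 0'|grep -v orient
python3 - <<'E'
from h import *
D={n:r.capture(n) for n in("scene","top")};pickle.dump(D,open("cap5.pkl","wb"))
a=crop(D["scene"],280,170,70,85,6);b=crop(D["top"],265,185,62,85,6)
cv2.imwrite("pics/c5.png",np.hstack([a,b]));st()
E
```

```text
clock: 15.6
position: [568.3, 133.5, 61.7]
contact_force: [-0.2, -0.3, -0.1]
finger_gap: 38.2
grip_force: 0.0
clock: 16.3
position: [570.7, 77.8, 110.9]
contact_force: [0.5, -0.4, 0.8]
finger_gap: 45.2
grip_force: 0.0
t16.4 pos [570.6  80.  111.1] yaw 1.6164 tilt [-0.001  0.   ] F [ 0.5 -1.1 -0.3] gap 45.1 grip 0.0
```

View pics/c5.png

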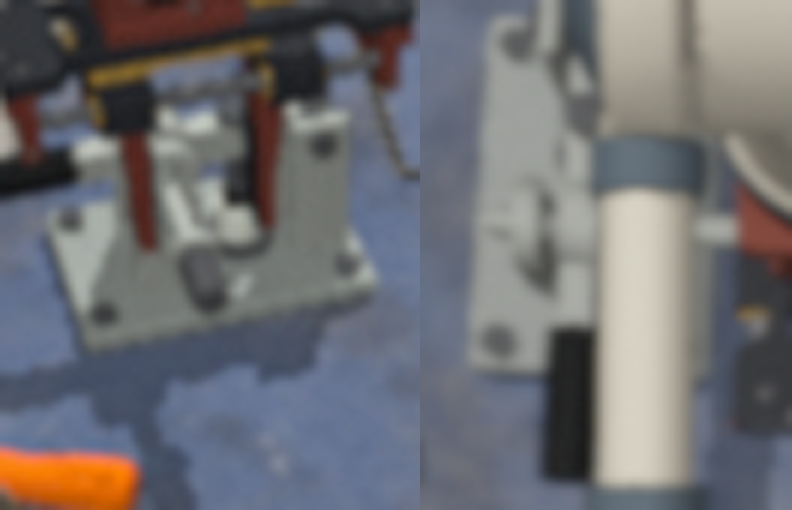

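The pin hangs through both ears: the tip shows beyond the far ear at (490,218), the head is at (203,275), and the fingers are on either side of it. Taking the head now.

```bash
python3 -m crank '4.5 0 0 1.5 0 0 0;4.5 0 0 1.5 0 0 0;4.5 0 0 1.2 0 0 0;4.5 0 0 1.2 0 0 0;4.5 0 0 0 0 0 0'|grep -v orient
python3 -m crank '3 0 0 0 0 0 0;2.4 0 0 0 0 0 0;2 0 0 0 0 0 0;1.8 0 0 0 0 0 0;1.5 0 0 0 0 0 0;1.3 0 0 0 0 0 0;1.3 0 0 0 0 0 0' 15|grep -v orient
```

```text
clock: 16.9
position: [569.2, 80.7, 54.4]
contact_force: [-0.2, -0.3, 0.1]
finger_gap: 45.0
grip_force: 0.0
clock: 17.6
position: [570.9, 80.6, 57.9]
contact_force: [-1.3, -0.1, 0.6]
finger_gap: 17.6
grip_force: 15.0
```

```bash
python3 -m crank '1.3 0 0 -0.15 0 0 0;1.3 0 0 -0.15 0 0 0;1.3 0 0 0 0 0 0'|grep -v orient
python3 -m crank '1.3 0.2 0 0 0 0 0;1.3 0.2 0 0 0 0 0;1.3 0.2 0 0 0 0 0;1.3 0.2 0 0 0 0 0;1.3 0 0 0 0 0 0' 25|grep -e pos -e contact
```

```text
clock: 17.9
position: [570.6, 80.5, 60.5]
contact_force: [-0.6, 0.2, -0.6]
finger_gap: 17.8
grip_force: 15.0
position: [570.3, 89.0, 60.5]
contact_force: [0.4, 0.2, -2.2]
```

```bash
for k in 1 2 3; do python3 -m crank '1.3 0.2 0 0 0 0 0;1.3 0.2 0 0 0 0 0;1.3 0.2 0 0 0 0 0;1.3 0.2 0 0 0 0 0;1.3 0.2 0 0 0 0 0;1.3 0 0 0 0 0 0'|grep -e pos -e contact; done
```

```text
position: [569.9, 98.9, 60.7]
contact_force: [-0.5, 0.1, -0.5]
position: [569.5, 108.9, 60.7]
contact_force: [0.3, 0.1, -0.4]
position: [569.1, 118.8, 60.9]
contact_force: [-0.1, -0.4, 0.8]
```

```bash
python3 -m crank '1.3 0.15 0 0 0 0 0;1.3 0.15 0 0 0 0 0;1.3 0.15 0 0 0 0 0;1.3 0.15 0 0 0 0 0;1.3 0 0 0 0 0 0'|grep -e pos -e contact;for k in 1 2; do python3 -m crank '1.3 0.08 0 0 0 0 0;1.3 0.07 0 0 0 0 0;1.3 0 0 0 0 0 0'|grep -e pos -e contact; done
```

```text
position: [568.9, 124.4, 61.1]
contact_force: [-0.6, -4.6, 4.8]
position: [568.8, 125.6, 61.1]
contact_force: [-2.2, -4.8, 4.4]
position: [568.8, 125.8, 61.2]
contact_force: [-1.4, -10.2, 5.8]
```

```bash
for k in 1 2; do python3 -m crank '1.3 0.08 0 0 0 0 0;1.3 0.07 0 0 0 0 0;1.3 0 0 0 0 0 0;1.3 0 0 0 0 0 0'|grep -e pos -e contact -e gap; done
python3 - <<'E'
from h import *
D={n:r.capture(n) for n in("scene","top")};pickle.dump(D,open("cap6.pkl","wb"))
a=crop(D["scene"],280,170,70,85,6);b=crop(D["top"],265,185,62,85,6)
cv2.imwrite("pics/c6.png",np.hstack([a,b]));st()
E
```

```text
position: [568.8, 125.9, 61.3]
contact_force: [-1.6, -14.5, 5.9]
finger_gap: 17.5
position: [568.8, 126.0, 61.4]
contact_force: [-2.5, -18.8, 8.4]
finger_gap: 17.5
t22.2 pos [568.8 126.   61.4] yaw 1.6149 tilt [ 0.    -0.008] F [ -1.3 -18.1   6.8] gap 17.5 grip 25.0
```

View pics/c6.png

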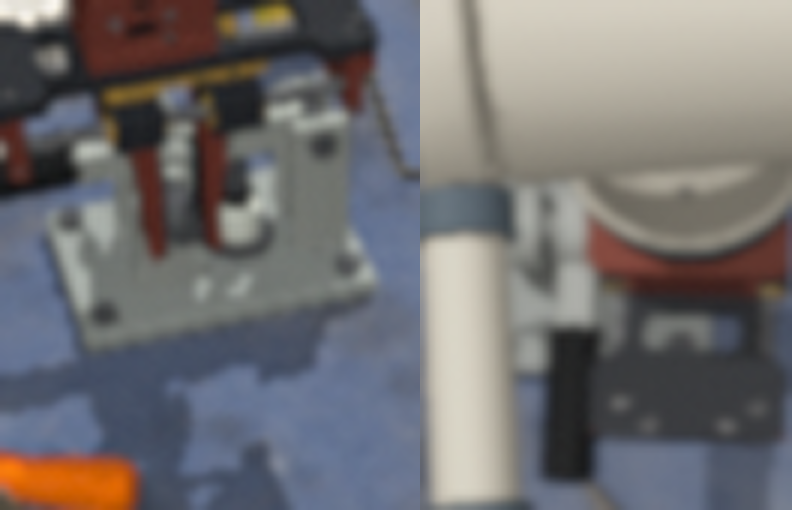

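The resistance is firm with no further motion, so the flange is seated. I ease the load, release, lift clear and inspect.

```bash
python3 -m crank '1.3 -0.2 0 -0.05 0 0 0;1.3 -0.2 0 0 0 0 0;1.3 0 0 0 0 0 0'|grep -e pos -e contact
python3 -m crank '2 0 0 0 0 0 0;2.5 0 0 0 0 0 0;3.5 0 0 0 0 0 0;4.5 0 0 0 0 0 0;4.5 0 0 0 0 0 0'|grep -e pos -e contact
python3 -m crank '4.5 0 0 -2 0 0 0;4.5 0 0 -3 0 0 0;4.5 0 0 -4 0 0 0;4.5 -3 0 -3 0 0 0;4.5 -5 0 0 0 0 0;4.5 -5 0 0 0 0 0;4.5 -5 0 0 0 0 0;4.5 -3 0 0 0 0 0'|grep -e pos -e contact
python3 - <<'E'
from h import *
D={n:r.capture(n) for n in("scene","top")};pickle.dump(D,open("cap7.pkl","wb"))
a=crop(D["scene"],280,170,70,85,6);b=crop(D["top"],265,185,62,85,6)
cv2.imwrite("pics/c7.png",np.hstack([a,b]));st()
from fit2 import q
P=[M(q,p) for p in((0,-25,80),(0,-31,80),(0,-61,80),(0,85,80))]
for n,o in(("scene",(280,170)),("top",(265,185))):print(n,((proj(D[n],P)-o+.5)*6+([420,0] if n=="top" else [0,0])).round().tolist())
E
```

```text
position: [568.8, 125.8, 61.3]
contact_force: [0.2, -6.6, 4.0]
position: [568.5, 126.9, 60.9]
contact_force: [0.3, 0.1, -0.2]
position: [578.2, -86.4, 181.2]
contact_force: [0.1, -0.3, 0.4]
t23.9 pos [578.2 -87.  180.8] yaw 1.6128 tilt [-0.    -0.001] F [-0.6  0.8  1. ] gap 45.1 grip 0.0
[5.66292261e+02 1.73274805e+02 4.66694010e-02 2.57110221e+01] 10.55193112424095
[[-0.1, -0.1], [-0.2, -0.2], [-0.3, 0.1], [-0.7, -0.2], [-0.5, 1.5], [0.9, -0.1], [-0.9, -1.0], [-0.1, 0.5], [1.7, -1.0], [-0.3, -1.0], [-0.1, 1.1], [-2.3, 5.2]]
scene [[307.2, 200.1], [303.0, 189.8], [306.9, 195.3], [302.7, 185.0], [331.2, 189.7], [313.3, 198.9], [301.2, 201.3]]
top [[302.2, 222.4], [280.5, 221.7], [301.8, 221.1], [279.7, 220.4], [293.0, 188.6], [302.5, 214.7], [301.9, 230.1]]
[567.45857218 148.30202582  80.        ]Traceback (most recent call last):
  File "<stdin>", line 6, in <module>
NameError: name 'M' is not defined
```

View pics/c7.png

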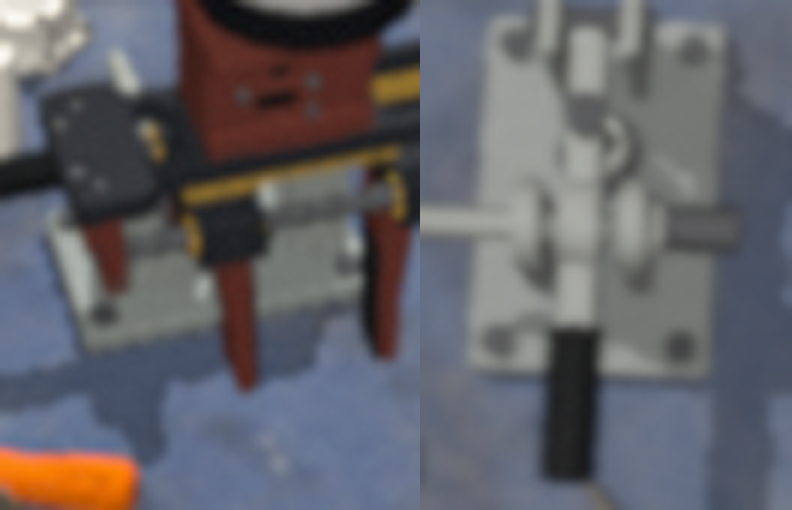

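The top view shows the lever level, the tip well past the far ear (420,218), and the flange against the near ear at about (655,228). To be sure it's flush, I'll give the head's end a gentle nudge with closed fingers.

Run:
```python
from h import *
plan((570.6,82,115),1.6175,5,0)
```

```text
t23.9 pos [578.2 -87.  180.8] yaw 1.6128 tilt [-0.    -0.001] F [-0.6  0.8  1. ] gap 45.1 grip 0.0
0 3.38 -0.01 1.32 0 0 -0.001;0 3.38 -0.01 1.32 0 0 -0.001;0 3.38 -0.00 1.32 0 0 -0.001;0 3.38 -0.00 1.32 0 0 -0.001;0 3.38 0.00 1.32 0 0 -0.001
```

```bash
python3 -m crank '0 3.38 0 1.32 0 0 -0.001;0 3.38 0 1.32 0 0 -0.001;0 3.38 0 1.32 0 0 -0.001;0 3.38 0 1.32 0 0 -0.001;0 3.1 0 1.3 0 0 -0.001;0 0 0 2 0 0 0;0 0 0 2 0 0 0;0 0 0 0 0 0 0' 10|grep -v orient
python3 -m crank '0 0.3 0 0 0 0 0;0 0.3 0 0 0 0 0;0 0.3 0 0 0 0 0;0 0.2 0 0 0 0 0;0 0.2 0 0 0 0 0;0 0.1 0 0 0 0 0;0 0.1 0 0 0 0 0;0 0 0 0 0 0 0'|grep -v orient
```

```text
clock: 24.7
position: [568.1, 84.1, 71.9]
contact_force: [-0.8, -0.0, -0.2]
finger_gap: 0.9
grip_force: 0.0
clock: 25.5
position: [569.5, 97.8, 75.3]
contact_force: [-0.1, -0.2, -1.4]
finger_gap: 0.7
grip_force: 0.0
```

```bash
for k in 1 2 3 4; do python3 -m crank '0 0.08 0 0 0 0 0;0 0.07 0 0 0 0 0;0 0.07 0 0 0 0 0;0 0 0 0 0 0 0'|grep -e pos -e contact; done
```

```text
position: [569.4, 100.0, 75.3]
contact_force: [-0.6, 0.4, -0.6]
position: [569.3, 101.8, 75.4]
contact_force: [-0.5, -2.0, -0.1]
position: [569.2, 101.9, 75.4]
contact_force: [-0.1, -8.8, 1.1]
position: [569.1, 102.0, 75.4]
contact_force: [-1.8, -16.0, 0.6]
```

It met a hard stop at once, which puts the shoulder at about 147.8 against the ear face at 148.3, so it's flush. Backing off and handing in.

```bash
python3 -m crank '0 -0.5 0 0 0 0 0;0 -1.5 0 0 0 0 0;0 -3 0 0 0 0 0;0 -4 0 -3 0 0 0;0 -4 0 -4 0 0 0;0 0 0 -3 0 0 0;0 0 0 0 0 0 0;0 0 0 0 0 0 0'|grep -v orient
python3 - <<'E'
from h import *
c=r.capture("top");d=pickle.load(open("cap7.pkl","rb"))["top"]
print("diff",np.abs(c["image"][215:232,270:375].astype(int)-d["image"][215:232,270:375])[:, :25].mean(), np.abs(c["image"][215:232,300:332].astype(int)-d["image"][215:232,300:332]).mean())
print(r.job_done())
E
```

```text
clock: 27.9
position: [576.0, -19.0, 171.4]
contact_force: [-0.6, 0.2, -1.1]
finger_gap: 0.5
grip_force: 0.0
diff 1.7811764705882354 1.6458333333333333
the job is handed in; nothing more can be done
None
```

The job was handed in at about 28 s with the lever down on its stop and the pin through near ear, lever eye and far ear, its flange flush against the near ear as judged by force and position; I viewed 12 pictures, two over the limit of 10.

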